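# Tip one handle grip out of the feeder tube

## Robot

A 6-joint arm with a two-finger parallel gripper is mounted at the origin on a cart in front of the work surface, level with it; the furniture and walls round the work are solid. World frame = base frame: x ahead of the robot, y to its left, z up, the work surface at z = 0. Lengths are in m, angles in rad, forces in N, time in s.
With the tool pointing down it reaches from about 0.35 to 0.85 m from the base axis. Payload 8.1 kg.
Tool frame: the origin (TCP) lies at the very end of the fingers, on their centre line; the grasp point (between the pads) lies 19 mm behind it; z points along the fingers, y is the line along which they close (so a half turn about z gives the same grasp; the last joint's range is limited). The gripper opens to 93 mm and grips with 3 to 60 N. Pads are 15 mm wide; open, the fingers measure 128 mm over their backs; the gripper's body (75 mm by 188 mm) begins 65 mm behind the grasp point.
Start: joints at [1.085, 0.13, 1.488, -0, 1.523, -0.085], TCP at [0.234, 0.552, 0.219] pointing down, gripper open.
Joint ranges: [-2.96, 2.96], [-0.89, 2.26], [0.02, 2.5], [-1.34, 4.48], [0, 2.73], [-2.66, 2.66]. Speed limits (rad/s): [2.39, 2.39, 2.79, 3.14, 3.14, 3.14].

## Interface

Orientations are given as a rotation vector (axis times angle).
In Python, from rig import readout, imaging, workorder, models gives the robot as it stands. The module is installed in compiled form; this text tells all that it offers.
- The arm moves only by the tool play_rows, never from a script. Its argument "series" is text: rows parted by semicolons, each of 5 numbers parted by spaces: the shift along the tool's x, y, z in mm, then the turn about the tool's z in degrees, then the gripper command: -1 is shut, 1 is fully open, values between are in proportion. A call has 1 to 10 rows; each row shifts and turns the commanded pose from where the row before left it, along the tool's axes as they then stand; what a row does not reach is not made up. A row lasts 1/12 s, in which the tool goes at most 41.7 mm and 7.16 degrees, less where a joint would pass 70% of its speed; a pose out of reach is approached as far as the arm can. A call is refused whole if a number of a shift passes 41.7 or a number of a turn 7.16, either way. A call with a gripper value outside its range is refused whole. The fingers move at their own pace and stop on an object; "grip_force" is the grip in N (left out, the last holds). Time passes only in rows, so rows that do not move let the fingers close. It gives the time, the measured TCP pose, the force, the opening and the grip force at its end, in the units of the state.
- readout.read_state(): the state, without advancing time (a new reading comes with each control period).
- imaging.get_image(name): name is "side" or "top" or "wrist"; returns a dict with "color" (400x640x3 uint8, red, green, blue), "fx", "fy", "cx", "cy" (pixels), "distortion" ([k1, k2, p1, p2, k3] as OpenCV has them; the pictures are not rectified), "eye" and "attitude" of the camera in the world. Camera axes: x right, y down, z forward; pixel columns grow to the right and rows downward; lengths in m; the calibration is good to about 2 mm. A picture is of the moment at which its call begins. There is no depth.
- workorder.hand_in(): hands the job in; it is judged then, once.
Trained networks look in a picture, given as the dict that the camera call returned (one of the last four; its "shot" number tells which), for a name from the list of things; names that differ only in an ending like _2 or _b are one class to them, and where a whole thing is asked for, a point or a joint stands for the part that bears it (a point fixed in the world has none). Each returns a list of dicts, best first, with "p" (0 to 1); they miss things now and then, are a little off and sometimes report something else, mostly with a low value. They report only what shows in the picture. A call takes as long as a camera call.
- models.silhouettes(picture, thing): "region" (400x640 bool, what is visible of it) and "uv" ([column, row] in pixels, amid what is visible of it).
The state is a dict: "t": time; "qpos": joint angles; "joint_velocities": joint speeds; "joint_efforts": joint torques, N m; "position": TCP position; "eef_rot": TCP orientation; "contact_force": force on the tool from outside, world axes, zero at the start; "wrist_torque": the same for the moment, N m; "grip_width": opening from 0.0 (shut) to 1.0 (fully open); "gripper_force": force on a finger pad.
Only numpy, scipy, OpenCV 4.12 (cv2) and the standard library are available. Lean on these libraries where they do the work, as an engineer would, in place of code of your own. Each camera call takes 0.05 s, during which the arm holds its last target. There are 200 camera calls.

## Task

The tilting feeder tube on the bench holds two black rubber handle grips, one behind the other. Press its red thumb pad down to tip the tube only until the front grip slides out over the rim, and let the tube spring back level so that the grip stays there, about 30 to 65 mm of it sticking out and none of it fallen. Then draw that grip out, lay it flat in the blue tray without dropping it, leave the other grip inside the tube, and do not disturb the oil can, tape measure or sanding block.

Things in the scene. Friction and masses are not known exactly. Their poses are not given: they have to be found in the camera images.
- tube (a joint): Tilt of the tube on its stand: 0 = level (rest), up to 0.6 rad mouth down. A damped spring brings it level in about 0.3 s when the pad is let go. The inside is slippery: the grips begin to slide at a tilt of 0.25 to 0.45 rad (it differs each time), slowly, then faster, and stop soon after the tilt is taken back. If too little sticks out, press again.
- stand: Grey stand, fixed, base plate 130 x 260 x 12 mm; origin at its underside, +y towards the tube's mouth. The tube's pivot axis lies along its x, 120 mm above the origin, between two cheeks 82 mm wide overall and 135 mm high.
- tube_mouth (a point): Centre of the inner floor at the open mouth (rim) of the square clear-plastic tube with metal floor; +y points out of the mouth along the tube, z up; moves with it. Level, the inner floor is 124 mm above the bench. Inside 46 wide, 45 high; outside 52 wide, 281 long. Tube top 48 mm above the inner floor, with a slot 28 mm wide; a steel bridge (top at 52 mm) covers it 20 to 80 mm behind the rim.
- thumb_pad (a point): Top centre of the red round thumb pad, 34 mm across, on the bridge 50 mm behind the rim, 80 mm from the pivot along the tube, 185 mm above the bench when level. Pressing takes about 4 N at first, 8 N at full tilt. At 0.4 rad it is 36 mm lower and 19 mm farther towards the mouth. Axes as tube_mouth.
- grip_front_mid (a point): Centre of the front rubber grip, the one nearer the mouth: black, ribbed, 40 x 106 x 40 mm, about 60 g, long axis (own y) along the tube. Its front end is 53 mm from the centre and starts 30 to 55 mm inside the rim. Taken by its sides, 40 mm apart.
- grip_rear_mid (a point): Centre of the rear rubber grip, the same as the front one, close behind it.
- tray: Blue open tray fixed to the bench, outside 140 (x) x 200 (y) x 32 mm, walls and floor 4 mm. Origin at the centre of its underside; inside 132 x 192 mm; x and y along its sides.
- oil_can: Grey oil can with spout, 72 x 88 x 174 mm, origin at its underside; bystander.
- tape_measure: Yellow tape measure, 37 x 84 x 62 mm, origin at its underside; bystander.
- sanding_block: Brown cork sanding block, 61 x 112 x 34 mm, origin at its underside; bystander.

How it is judged:
On the way, in this order (a step that is already met when the one before it is completed fails the run):
1. the tube is tipped and the front grip's end slides out over the rim, untouched by the fingers (value of joint tube above 0.12 rad and y of grip_front_mid in the frame of tube_mouth above -0.053 m and contact force between the fingers and grip_front below 0.3 N), for 0.02 s.
2. the tube is level again and the front grip rests in its mouth, 30 to 65 mm of it out, untouched by the fingers (value of joint tube below 0.05 rad and y of grip_front_mid in the frame of tube_mouth between -0.0235 and 0.0125 m and z of grip_front_mid in the frame of tube_mouth above 0 m and linear speed of grip_front below 0.03 m/s and contact force between the fingers and grip_front below 0.3 N), for 0.2 s.
At the end, for the whole second after the job is handed in: The front grip lies flat and at rest inside the tray (its centre within 34 mm above the tray's underside), the tube is level (under 0.05 rad) and the rear grip is wholly inside the tube (x of grip_front_mid in the frame of tray between -0.055 and 0.055 m and y of grip_front_mid in the frame of tray between -0.085 and 0.085 m and z of grip_front_mid in the frame of tray below 0.034 m and linear speed of grip_front below 0.02 m/s and value of joint tube below 0.05 rad and y of grip_rear_mid in the frame of tube_mouth between -0.26 and -0.053 m and z of grip_rear_mid in the frame of tube_mouth above 0 m); the robot touches nothing.
It fails at once if the front grip falls or is dropped (over 1 m/s) (linear speed of grip_front above 1 m/s).
It fails at once if the oil can is moved more than 30 mm (distance of oil_can from where it was at the start of the episode above 0.03 m).
It fails at once if the tape measure is moved more than 30 mm (distance of tape_measure from where it was at the start of the episode above 0.03 m).
It fails at once if the sanding block is moved more than 30 mm (distance of sanding_block from where it was at the start of the episode above 0.03 m).
It also fails if it takes over 67 s, if anything falls off the work surface, if the arm or the gripper's body presses on something with over 40 N, if the wrist force passes 120 N, or if a joint passes its speed limit or range.

## Working session

There is one attempt and no reset: what is moved stays moved. The work goes in short steps, Python scripts to look and compute and a tool call to move; the robot and the scene stay as the last step left them, time stands still between calls to the robot, and variables do not carry over. Pictures are saved under pics/ and viewed, at most 11 in all, crops included, and the job is handed in when it is done.

Besides the shell and the picture viewer there is one more tool, called after ">>>" by a JSON object that holds its "name" and its "arguments". play_rows: Moves the arm, as the interface text tells. Its arguments: {"type":"object","properties":{"series":{"type":"string"},"grip_force":{"type":"number"}},"required":["series"]}

```bash
mkdir -p pics; cat > h.py <<'E'
import numpy as np, cv2
from scipy.spatial.transform import Rotation as R
from rig import readout, imaging, workorder, models
def K(p): return np.array([[p['fx'],0,p['cx']],[0,p['fy'],p['cy']],[0,0,1.]])
def att(p):
    a=np.array(p['attitude'],float)
    return a if a.shape==(3,3) else R.from_rotvec(a).as_matrix()
def ray(p,uv):
    n=cv2.undistortPoints(np.array([[uv]],float),K(p),np.array(p['distortion'],float))[0,0]
    return np.array(p['eye']),att(p)@np.array([n[0],n[1],1])
def atz(p,uv,z):
    e,d=ray(p,uv); return e+d*(z-e[2])/d[2]
def proj(p,X):
    A=att(p); rv=cv2.Rodrigues(A.T)[0]; t=-A.T@np.array(p['eye'])
    return cv2.projectPoints(np.array(X,float).reshape(-1,1,3),rv,t,K(p),np.array(p['distortion'],float))[0][:,0]
def save(p,n): cv2.imwrite(n,p['color'][:,:,::-1])
E
python3 - <<'E'
from h import *
for c in ['top','side']:
    p=imaging.get_image(c); save(p,f'pics/{c}0.png'); print(c,p['eye'],p['attitude'],p['fx'])
    for n in ['thumb_pad','stand','tray','grip_front_mid','tube','oil_can','tape_measure','sanding_block']:
        r=models.silhouettes(p,n)
        print(n,[(round(q['p'],2),np.round(q['uv']),int(q['region'].sum())) for q in r[:3]], np.round(atz(p,r[0]['uv'],{'thumb_pad':.185,'stand':.012,'tray':.02}.get(n,.1)),3) if r else '')
s=readout.read_state();print(s)
E
```

```text
top [0.42985057 0.01351296 1.24823792] [-2.15967357  2.16789974 -0.13547184] 404.651642167688
thumb_pad [(0.61, array([346., 215.]), 1403)] [ 0.495 -0.081  0.185]
stand [(0.55, array([359., 216.]), 3408)] [ 0.503 -0.135  0.012]
tray [(0.76, array([210., 231.]), 3324), (0.17, array([353., 216.]), 1548)] [0.46  0.314 0.02 ]
grip_front_mid [(0.62, array([355., 210.]), 288)] [ 0.515 -0.113  0.1  ]
tube [(0.64, array([355., 219.]), 1498), (0.5, array([386., 202.]), 437)] [ 0.489 -0.113  0.1  ]
oil_can [(0.69, array([286., 131.]), 494)] [0.745 0.084 0.1  ]
tape_measure [(0.85, array([297., 263.]), 298)] [0.366 0.052 0.1  ]
sanding_block [(0.67, array([420., 262.]), 784)] [ 0.368 -0.293  0.1  ]
side [ 0.46969203 -1.40671769  1.14545073] [-2.18744533  0.05837    -0.03290731] 517.8452082770795
thumb_pad [(0.67, array([317., 232.]), 958), (0.21, array([317., 217.]), 155)] [ 0.517 -0.206  0.185]
stand [(0.73, array([317., 256.]), 2721)] [ 0.521 -0.116  0.012]
tray [(0.73, array([296., 182.]), 1206), (0.37, array([264., 298.]), 727)] [0.457 0.324 0.02 ]
grip_front_mid [(0.58, array([314., 217.])
[... 300 characters left out ...]
]
{'t': 0.9, 'qpos': array([ 1.08456884e+00,  1.30378054e-01,  1.48819185e+00,  1.62987239e-05,
        1.52301021e+00, -8.54171461e-02]), 'joint_velocities': array([ 0.00125329, -0.00072888,  0.00056846, -0.00178064, -0.00011322,
       -0.00015837]), 'joint_efforts': array([ 4.11807896e-04, -5.59768295e+01, -4.92052317e+01,  7.64654553e-02,
        2.30119599e-02,  5.92123752e-05]), 'position': array([0.23408523, 0.55246035, 0.21865282]), 'eef_rot': array([-6.25384356e-01, -3.07870474e+00, -2.61081385e-05]), 'contact_force': array([-0.3512449 ,  0.55606959,  0.44173996]), 'wrist_torque': array([ 0.05064895,  0.01207475, -0.05316048]), 'gripper_force': 0.0, 'grip_width': 0.9996582334261389}
```

```bash
python3 -c "
import cv2,numpy as np
a=cv2.imread('pics/top0.png');b=cv2.imread('pics/side0.png');cv2.imwrite('pics/both0.png',np.vstack([cv2.resize(a,(480,300)),cv2.resize(b,(480,300))]))"
```

```text
(no output)
```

View pics/top0.png

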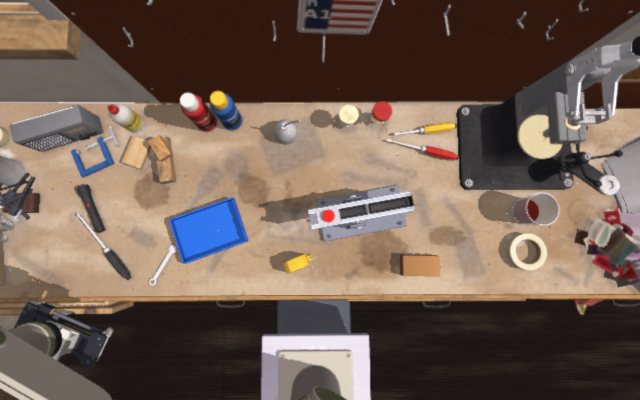

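View pics/side0.png

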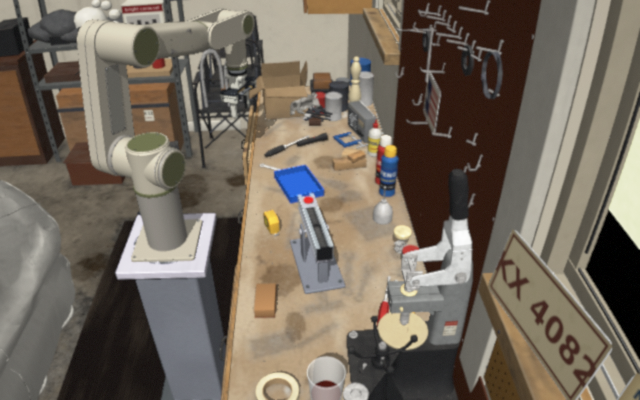

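Top view: the red pad is at about (328,216), and the tube runs from its mouth near (310,219) to its rear near (413,201). The blue tray is at (208,231), turned slightly. In the side view the pad is at (310,201). Next I'll measure these precisely.

```bash
cat > m.py <<'E'
from h import *
def red(p,box):
    c=p['color'].astype(int); m=(c[...,0]>150)&(c[...,1]<70)&(c[...,2]<70)
    k=np.zeros_like(m); k[box[1]:box[3],box[0]:box[2]]=1; m&=k
    y,x=np.nonzero(m); return np.array([x.mean(),y.mean()]),len(x)
def tri(a,ua,b,ub):
    e1,d1=ray(a,ua);e2,d2=ray(b,ub)
    s=np.linalg.lstsq(np.c_[d1,-d2],e2-e1,rcond=None)[0]
    return (e1+d1*s[0]+e2+d2*s[1])/2,np.linalg.norm(e1+d1*s[0]-e2-d2*s[1])
E
python3 - <<'E'
from m import *
t=imaging.get_image('top'); s=imaging.get_image('side')
ut,n1=red(t,(315,205,342,228)); us,n2=red(s,(300,190,322,212))
print(ut,n1,us,n2,'tri',tri(t,ut,s,us),'top@.185',atz(t,ut,.185),'side',atz(s,us,.185))
c=t['color'].astype(int); m=((c[...,2]>130)&(c[...,0]<80)&(c[...,1]<120)).astype(np.uint8); m[:,:160]=0;m[:,255:]=0;m[:190]=0;m[270:]=0
m=cv2.morphologyEx(m,cv2.MORPH_CLOSE,np.ones((7,7)))
cs=max(cv2.findContours(m,0,2)[0],key=cv2.contourArea)[:,0]
W=np.array([atz(t,q,.032)[:2] for q in cs]).astype(np.float32)
print('tray',cv2.minAreaRect(W),cv2.boxPoints(cv2.minAreaRect(W)))
for n,z in [('stand',.012),('grip_front_mid',.144),('tube',.172)]:
    r=models.silhouettes(t,n)[0]['region']; y,x=np.nonzero(r)
    W=np.array([atz(t,q,z)[:2] for q in np.c_[x,y]]).astype(np.float32); w=cv2.minAreaRect(W);b=cv2.boxPoints(w)
    print(n,w,np.round(b,3).tolist())
for n in ['thumb_pad','tape_measure','sanding_block','oil_can']: pass
im=cv2.resize(t['color'][180:260,290:430,::-1],None,fx=5.5,fy=5.5,interpolation=cv2.INTER_CUBIC); cv2.imwrite('pics/crop1.png',im)
E
```

```text
[327.70967742 215.35483871] 93 [307.96428571 199.78571429] 28 tri (array([ 0.49619566, -0.03259344,  0.17998744]), np.float64(0.0017531360335298033)) top@.185 [ 0.49501047 -0.03239438  0.185     ] side [ 0.49692976 -0.03963347  0.185     ]
tray ((0.463121235370636, 0.31899091601371765), (0.14049726724624634, 0.2015170007944107), 19.3923397064209) [[0.36340266 0.3907081 ]
 [0.43031335 0.20062374]
 [0.5628398  0.24727374]
 [0.49592912 0.43735808]]
stand ((0.5141313672065735, -0.14474576711654663), (0.12866996228694916, 0.3225836753845215), 10.311732292175293) [[0.421999990940094, 0.0020000000949949026], [0.47999998927116394, -0.3149999976158142], [0.6060000061988831, -0.2919999957084656], [0.5490000247955322, 0.02500000037252903]]
grip_front_mid ((0.5084259510040283, -0.10356232523918152), (0.02879774011671543, 0.07541700452566147), 9.812569618225098) [[0.4880000054836273, -0.0689999982714653], [0.5009999871253967, -0.14300000667572021], [0.5289999842643738, -0.1379999965429306], [0.515999972820282, -0.06400000303983688]]
tube ((0.5084534883499146, -0.12321269512176514), (0.056573912501335144, 0.28058958053588867), 10.43663501739502) [[0.45500001311302185, 0.009999999776482582], [0.5059999823570251, -0.26600000262260437], [0.5619999766349792, -0.25600001215934753], [0.5109999775886536, 0.019999999552965164]]
```

View pics/crop1.png

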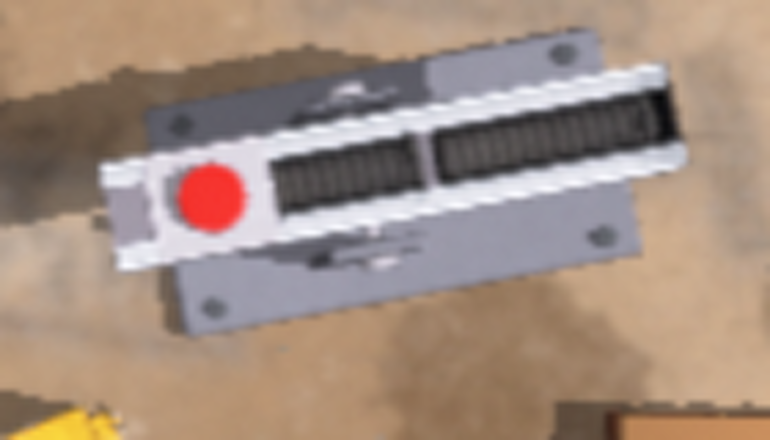

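```bash
cat > d.py <<'E'
from h import *
PAD=np.array([.495,-.0328,.185]); A=np.radians(10.3); U=np.array([-np.sin(A),np.cos(A),0]) # tube direction
MOUTH=PAD+.05*U; MOUTH[2]=.124; PIV=PAD-.08*U; PIV[2]=.12
TR=np.array([.463,.319,0]); TA=np.radians(19.4)
def delta(tgt,yaw=A):
    """tool-axis shift (mm) after turning by the printed angle so tool y is square to the direction yaw"""
    s=readout.read_state(); M=R.from_rotvec(s['eef_rot']).as_matrix()
    want=np.array([np.cos(yaw),np.sin(yaw),0]); 
    best=[]
    for sg in (1,-1):
        w=sg*want; best.append(np.degrees(np.arctan2(M[:,0]@w*-1,M[:,1]@w)))
    turn=min(best,key=abs)
    M2=M@R.from_rotvec([0,0,np.radians(turn)]).as_matrix()
    d=M2.T@(np.array(tgt)-s['position'])*1000
    print('t',round(s['t'],2),'pos',np.round(s['position'],4),'turn',np.round(turn,2),'shift',np.round(d,1),'tool x,y',np.round(M2[:,0],3),np.round(M2[:,1],3),'q',np.round(s['qpos'],2))
    return d
E
python3 - <<'E'
from d import *
P=PAD+.004*U; P[2]=.205
delta(P)
E
```

```text
t 1.15 pos [0.2341 0.5524 0.2186] turn 56.74 shift [-618.5  152.1   13.7] tool x,y [-0.179  0.984 -0.   ] [ 0.984  0.179 -0.   ] q [ 1.08  0.13  1.49 -0.    1.52 -0.09]
```

>>> {"name": "play_rows", "arguments": {"series": "0 0 0 7.1 -1;0 0 0 7.1 -1;0 0 0 7.1 -1;0 0 0 7.1 -1;0 0 0 7.1 -1;0 0 0 7.1 -1;0 0 0 7.1 -1;0 0 0 7.0 -1"}}

```text
t: 1.82
position: [0.2341, 0.5525, 0.2186]
eef_rot: [-2.02, -2.406, -0.0]
contact_force: [0.9, 0.2, -0.8]
grip_width: 0.476
gripper_force: 0.0
```

>>> {"name": "play_rows", "arguments": {"series": "-40 10 0 0 -1;-40 10 0 0 -1;-40 10 0 0 -1;-40 10 0 0 -1;-40 10 0 0 -1;-40 10 0 0 -1;-40 10 0 0 -1;-40 10 0 0 -1"}}

```text
t: 2.48
position: [0.3706, 0.2502, 0.2189]
eef_rot: [2.012, 2.413, 0.001]
contact_force: [1.5, 0.0, 1.0]
grip_width: 0.007
gripper_force: 0.0
```

>>> {"name": "play_rows", "arguments": {"series": "-40 10 0 0 -1;-40 10 0 0 -1;-40 10 0 0 -1;-40 10 0 0 -1;-40 10 0 0 -1;-40 10 0 0 -1;-30 6 0 0 -1;0 0 0 0 -1;0 0 0 0 -1"}}

```text
t: 3.23
position: [0.4838, -0.0033, 0.2185]
eef_rot: [-2.016, -2.409, 0.0]
contact_force: [0.2, -0.3, 0.1]
grip_width: 0.009
gripper_force: 0.0
```

```bash
python3 - <<'E'
from d import *
P=PAD+.004*U; P[2]=.205
delta(P); p=imaging.get_image('wrist'); save(p,'pics/w1.png')
print(proj(p,[PAD,MOUTH,MOUTH+[0,0,.048]]),readout.read_state()['grip_width'])
E
```

```text
t 3.23 pos [ 0.4838 -0.0033  0.2185] turn -0.16 shift [-27.1   5.8  13.5] tool x,y [-0.179  0.984  0.   ] [ 0.984  0.179 -0.   ] q [-0.11 -0.19  1.8   0.    1.53 -0.29]
[[330.49874077 271.95968962]
 [328.9613394  182.11434681]
 [330.34551152 197.15997387]] 0.0013196952710250519
```

View pics/w1.png

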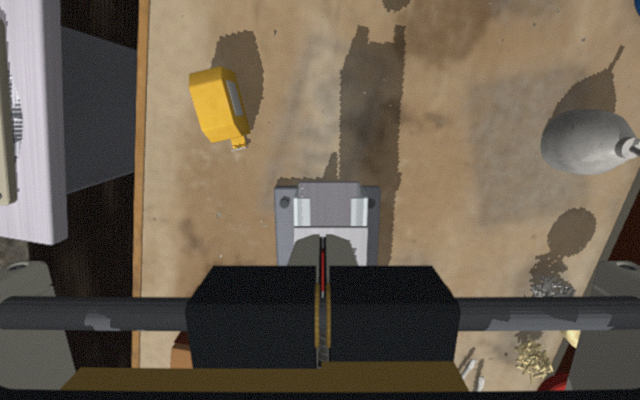

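The wrist view shows the mouth's rim at about (331,197). That agrees with my projected point (330,197), so the pose is good. Next I'll move over the pad and come down.

>>> {"name": "play_rows", "arguments": {"series": "-14 3 0 0 -1;-13 3 0 0 -1;0 0 15 0 -1;0 0 14 0 -1;0 0 3 0 -1;0 0 0 0 -1"}}

```text
t: 3.78
position: [0.4937, -0.0266, 0.186]
eef_rot: [-2.01, -2.413, 0.001]
contact_force: [-0.8, -0.5, -0.2]
grip_width: 0.01
gripper_force: 0.0
```

```bash
cat >> d.py <<'E'
def plan(off=.004):
    "pad-top path vs tilt: tool shifts (x mm along mouth, z mm down) from level"
    for th in np.arange(0,.46,.05):
        print(round(th,2),'x',round(80*np.cos(th)+65*np.sin(th)-80,1),'down',round(65-65*np.cos(th)+80*np.sin(th),1),end=' | ')
E
python3 - <<'E'
from d import *
plan(); delta(PAD+.004*U); s=readout.read_state(); print(s['contact_force'],s['grip_width'])
E
```

```text
0.0 x 0.0 down 0.0 | 0.05 x 3.1 down 4.1 | 0.1 x 6.1 down 8.3 | 0.15 x 8.8 down 12.7 | 0.2 x 11.3 down 17.2 | 0.25 x 13.6 down 21.8 | 0.3 x 15.6 down 26.5 | 0.35 x 17.4 down 31.4 | 0.4 x 19.0 down 36.3 | 0.45 x 20.3 down 41.3 | t 3.78 pos [ 0.4937 -0.0266  0.186 ] turn 0.1 shift [-2.4  0.1  1. ] tool x,y [-0.179  0.984  0.001] [ 0.984  0.179 -0.001] q [-0.16 -0.14  1.82  0.    1.47 -0.34]
[-0.82784945 -0.47528182 -0.18431092] 0.009649389774738748
```

>>> {"name": "play_rows", "arguments": {"series": "3 0 5 0 -1;3 0 4 0 -1;3 0 5 0 -1;3 0 5 0 -1;1 0 2 0 -1;0 0 0 0 -1"}}

```text
t: 4.28
position: [0.4925, -0.014, 0.1668]
eef_rot: [2.01, 2.412, 0.001]
contact_force: [-1.1, 0.5, 5.8]
grip_width: 0.005
gripper_force: 2.6
```

```bash
cat > look.py <<'E'
from d import *
import sys
p=imaging.get_image('wrist'); save(p,sys.argv[1])
s=readout.read_state(); print('t',round(s['t'],2),np.round(s['position'],4),'F',np.round(s['contact_force'],1))
from scipy.optimize import brentq
f=lambda th:.12+.065*np.cos(th)-.08*np.sin(th)+.0*th-s['position'][2]
th=brentq(f,-.2,.9); print('tilt~',round(th,3))
def pt(along,h): # tube frame pt rel. to mouth floor: along, height
    l=.13+along; v=.004+h
    return PIV+U*(l*np.cos(th)+v*np.sin(th))+np.array([0,0,v*np.cos(th)-l*np.sin(th)])
print('rim floor/top px',np.round(proj(p,[pt(0,0),pt(0,.048)])).tolist())
q=proj(p,[pt(a,.04) for a in np.arange(-.02,.08,.005)])
g=p['color'].astype(int).sum(2)
m=(p['color'].max(2)<75); 
rows=[int(r) for r in range(60,270) if m[r,310:350].mean()>.6]
top=min(rows) if rows else None; print('dark rows',rows[:1],rows[-1:],len(rows))
if top is not None: print('out mm ~',np.interp(-top,-q[:,1],np.arange(-20,80,5)))
E
python3 look.py pics/w2.png
```

```text
t 4.33 [ 0.4925 -0.0141  0.167 ] F [-2.8  0.8  6.5]
tilt~ 0.209
rim floor/top px [[321.0, 176.0], [320.0, 175.0]]
dark rows [265] [269] 5
out mm ~ -20.0
```

View pics/w2.png

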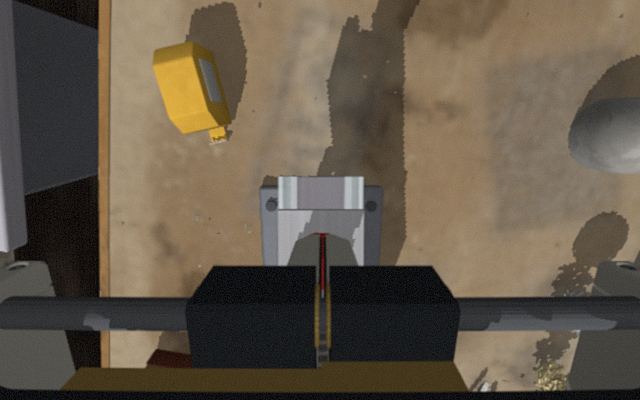

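Rim at row 177, as predicted (175–176); only bare floor shows in the slot and no grip yet. The tilt is about 0.21, so I'll tip further in small steps.

>>> {"name": "play_rows", "arguments": {"series": "2 0 4 0 -1;0 0 0 0 -1;0 0 0 0 -1"}}

```text
t: 4.58
position: [0.4923, -0.0122, 0.1631]
eef_rot: [2.01, 2.412, 0.002]
contact_force: [-0.8, 0.3, 5.8]
grip_width: 0.001
gripper_force: 2.8
```

```bash
sed -i 's/range(60,270) if m\[r,310:350\]/range(60,212) if m[r,305:338]/' look.py; python3 look.py pics/w3.png
```

```text
t 4.63 [ 0.4923 -0.0122  0.1632] F [-2.4  0.9  5.4]
tilt~ 0.25
rim floor/top px [[321.0, 179.0], [320.0, 176.0]]
dark rows [] [] 0
```

>>> {"name": "play_rows", "arguments": {"series": "1 0 2.5 0 -1;0 0 0 0 -1;0 0 0 0 -1"}}

```text
t: 4.88
position: [0.4921, -0.0112, 0.1606]
eef_rot: [2.011, 2.412, 0.002]
contact_force: [-2.7, 0.3, 5.3]
grip_width: 0.008
gripper_force: 2.9
```

```bash
python3 look.py pics/w4.png
```

```text
t 4.93 [ 0.4921 -0.0112  0.1607] F [-2.6  1.1  6.1]
tilt~ 0.276
rim floor/top px [[321.0, 181.0], [320.0, 177.0]]
dark rows [] [] 0
```

>>> {"name": "play_rows", "arguments": {"series": "1 0 2.5 0 -1;0 0 0 0 -1;0 0 0 0 -1"}}

```text
t: 5.18
position: [0.4919, -0.0102, 0.1581]
eef_rot: [2.011, 2.412, 0.002]
contact_force: [-2.7, -1.0, 5.6]
grip_width: 0.002
gripper_force: 3.0
```

```bash
python3 look.py pics/w5.png
```

```text
t 5.23 [ 0.4919 -0.0102  0.1582] F [-2.4  0.   4.8]
tilt~ 0.303
rim floor/top px [[321.0, 184.0], [320.0, 177.0]]
dark rows [] [] 0
```

>>> {"name": "play_rows", "arguments": {"series": "0 0 0 0 -1;0 0 0 0 -1;0 0 0 0 -1"}}

```text
t: 5.48
position: [0.4919, -0.0102, 0.1582]
eef_rot: [2.011, 2.412, 0.002]
contact_force: [-2.9, 1.7, 6.4]
grip_width: 0.003
gripper_force: 3.0
```

```bash
python3 look.py pics/w6.png
```

```text
t 5.53 [ 0.4919 -0.0102  0.1583] F [-2.   0.7  5.9]
tilt~ 0.302
rim floor/top px [[321.0, 184.0], [320.0, 177.0]]
dark rows [] [] 0
```

>>> {"name": "play_rows", "arguments": {"series": "0.8 0 2 0 -1;0 0 0 0 -1;0 0 0 0 -1"}}

```text
t: 5.78
position: [0.4918, -0.0094, 0.1562]
eef_rot: [2.011, 2.412, 0.002]
contact_force: [-2.1, 1.2, 6.2]
grip_width: 0.004
gripper_force: 3.0
```

```bash
python3 look.py pics/w7.png; python3 - <<'E'
from d import *
t=imaging.get_image('top'); save(t,'pics/t7.png')
c=t['color'].astype(int).max(2)
for al in np.arange(-.24,.03,.005):pass
print([int(cv2.getRectSubPix(t['color'].max(2),(3,3),tuple(map(float,proj(t,[PIV+U*a+[0,0,.16-.0]])[0]))).mean()) for a in np.arange(-.04,.06,.004)])
E
```

```text
t 5.83 [ 0.4918 -0.0094  0.1562] F [-2.4  1.   6.2]
tilt~ 0.323
rim floor/top px [[321.0, 185.0], [320.0, 178.0]]
dark rows [] [] 0
[67, 69, 69, 72, 73, 69, 68, 68, 89, 129, 187, 224, 221, 189, 187, 218, 203, 147, 141, 196, 224, 225, 225, 224, 223]
```

```bash
python3 - <<'E'
import cv2
for n in (2,3,5,7):
    a=cv2.imread(f'pics/w{n}.png').max(2); print(n,[int(a[r,312:330].mean()) for r in range(168,222,3)])
E
sed -i 's/<75/<105/' look.py
```

```text
2 [112, 109, 103, 116, 131, 131, 131, 131, 130, 131, 132, 131, 132, 132, 101, 116, 115, 115]
3 [116, 111, 106, 99, 104, 130, 131, 131, 131, 131, 131, 130, 131, 131, 95, 120, 120, 116]
5 [119, 116, 111, 106, 99, 84, 131, 131, 130, 130, 130, 130, 130, 129, 108, 118, 117, 116]
7 [122, 116, 113, 107, 104, 89, 100, 131, 130, 129, 130, 130, 130, 129, 122, 118, 116, 117]
```

>>> {"name": "play_rows", "arguments": {"series": "0.8 0 2 0 -1;0 0 0 0 -1;0 0 0 0 -1;0 0 0 0 -1"}}

```text
t: 6.22
position: [0.4917, -0.0087, 0.1542]
eef_rot: [2.011, 2.412, 0.002]
contact_force: [-1.5, 1.2, 5.6]
grip_width: 0.004
gripper_force: 2.9
```

```bash
python3 look.py pics/w8.png; python3 - <<'E'
import cv2
for n in (8,):
    a=cv2.imread(f'pics/w{n}.png').max(2); print(n,[int(a[r,312:330].mean()) for r in range(168,222,3)])
E
```

```text
t 6.27 [ 0.4917 -0.0087  0.1542] F [-1.4  1.   5.8]
tilt~ 0.344
rim floor/top px [[321.0, 187.0], [320.0, 179.0]]
dark rows [175] [211] 14
out mm ~ 3.4372260280254787
8 [124, 116, 113, 110, 106, 97, 86, 130, 129, 129, 129, 129, 129, 128, 122, 118, 116, 116]
```

```bash
cat >> look.py <<'E'
a=p['color'].max(2); print([int(a[r,312:330].mean()) for r in range(100,216,4)])
E
```

>>> {"name": "play_rows", "arguments": {"series": "0.7 0 2 0 -1;0 0 0 0 -1;0 0 0 0 -1;0 0 0 0 -1"}}

```text
t: 6.6
position: [0.4915, -0.008, 0.1522]
eef_rot: [2.011, 2.412, 0.002]
contact_force: [-1.8, -0.4, 5.7]
grip_width: 0.005
gripper_force: 2.9
```

```bash
python3 look.py pics/w9.png
```

```text
t 6.65 [ 0.4916 -0.008   0.1522] F [-1.4 -0.1  6.1]
tilt~ 0.364
rim floor/top px [[320.0, 189.0], [320.0, 179.0]]
dark rows [176] [189] 14
out mm ~ 3.3994786263541945
[122, 120, 120, 121, 129, 122, 124, 127, 129, 128, 134, 135, 147, 144, 132, 125, 123, 122, 117, 112, 106, 97, 83, 129, 127, 129, 128, 129, 103]
```

>>> {"name": "play_rows", "arguments": {"series": "0.7 0 2 0 -1;0 0 0 0 -1;0 0 0 0 -1;0 0 0 0 -1"}}

```text
t: 6.98
position: [0.4915, -0.0074, 0.1502]
eef_rot: [2.011, 2.412, 0.002]
contact_force: [-2.3, -0.0, 6.3]
grip_width: 0.006
gripper_force: 2.8
```

```bash
python3 look.py pics/w10.png
```

```text
t 7.03 [ 0.4915 -0.0073  0.1502] F [-2.6  0.3  5.9]
tilt~ 0.385
rim floor/top px [[320.0, 191.0], [320.0, 180.0]]
dark rows [177] [191] 15
out mm ~ 3.376723303379985
[125, 119, 120, 121, 123, 116, 118, 120, 124, 124, 127, 134, 140, 146, 132, 126, 123, 124, 121, 115, 108, 101, 87, 119, 128, 127, 127, 127, 104]
```

>>> {"name": "play_rows", "arguments": {"series": "0.6 0 2 0 -1;0 0 0 0 -1;0 0 0 0 -1;0 0 0 0 -1"}}

```text
t: 7.37
position: [0.4913, -0.0068, 0.1482]
eef_rot: [2.011, 2.412, 0.002]
contact_force: [-3.2, -0.1, 5.9]
grip_width: 0.006
gripper_force: 2.8
```

```bash
python3 look.py pics/w11.png
```

```text
t 7.42 [ 0.4914 -0.0068  0.1482] F [-2.6  0.2  6.4]
tilt~ 0.405
rim floor/top px [[320.0, 192.0], [320.0, 181.0]]
dark rows [178] [193] 15
out mm ~ 3.3533139060194608
[124, 123, 122, 123, 117, 119, 111, 118, 120, 122, 126, 127, 135, 139, 135, 126, 123, 123, 122, 116, 111, 103, 87, 86, 128, 127, 127, 126, 105]
```

>>> {"name": "play_rows", "arguments": {"series": "0.6 0 2 0 -1;0 0 0 0 -1;0 0 0 0 -1;0 0 0 0 -1"}}

```text
t: 7.75
position: [0.4913, -0.0062, 0.1462]
eef_rot: [2.011, 2.412, 0.002]
contact_force: [-2.4, -0.3, 5.0]
grip_width: 0.003
gripper_force: 2.8
```

```bash
python3 look.py pics/w12.png
```

```text
t 7.8 [ 0.4913 -0.0062  0.1463] F [-3.4  0.1  5.9]
tilt~ 0.425
rim floor/top px [[320.0, 194.0], [320.0, 181.0]]
dark rows [119] [195] 22
out mm ~ 44.98323803522866
[124, 124, 123, 123, 122, 114, 115, 111, 118, 115, 117, 127, 129, 138, 140, 129, 123, 123, 124, 116, 113, 105, 90, 88, 126, 126, 125, 126, 120]
```

>>> {"name": "play_rows", "arguments": {"series": "0.6 0 2 0 -1;0 0 0 0 -1;0 0 0 0 -1"}}

```text
t: 8.05
position: [0.4912, -0.0057, 0.1442]
eef_rot: [2.011, 2.412, 0.001]
contact_force: [-1.0, -0.7, 5.9]
grip_width: 0.001
gripper_force: 2.6
```

```bash
python3 look.py pics/w13.png
```

```text
t 8.1 [ 0.4912 -0.0057  0.1442] F [-1.9  0.9  5. ]
tilt~ 0.445
rim floor/top px [[320.0, 196.0], [320.0, 182.0]]
dark rows [121] [196] 28
out mm ~ 44.84289219045628
[125, 123, 120, 123, 120, 116, 109, 104, 112, 116, 112, 120, 128, 135, 135, 130, 125, 124, 126, 117, 113, 107, 99, 88, 93, 125, 125, 126, 122]
```

```bash
python3 - <<'E'
from d import *
t=imaging.get_image('top'); save(t,'pics/t13.png')
a=cv2.imread('pics/top0.png');b=cv2.imread('pics/t7.png');c=t['color'][...,::-1]
w=imaging.get_image('wrist')['color'][...,::-1]
L=[cv2.resize(i[185:245,290:430],None,fx=2.85,fy=2.85,interpolation=cv2.INTER_CUBIC) for i in (a,b,c)]
W=cv2.resize(w[80:290,180:460],(399,300)); W=np.vstack([W,np.zeros((L[0].shape[0]*3-300,399,3),np.uint8)])
cv2.imwrite('pics/c13.png',np.hstack([np.vstack(L),W]))
E
```

```text
(no output)
```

View pics/c13.png

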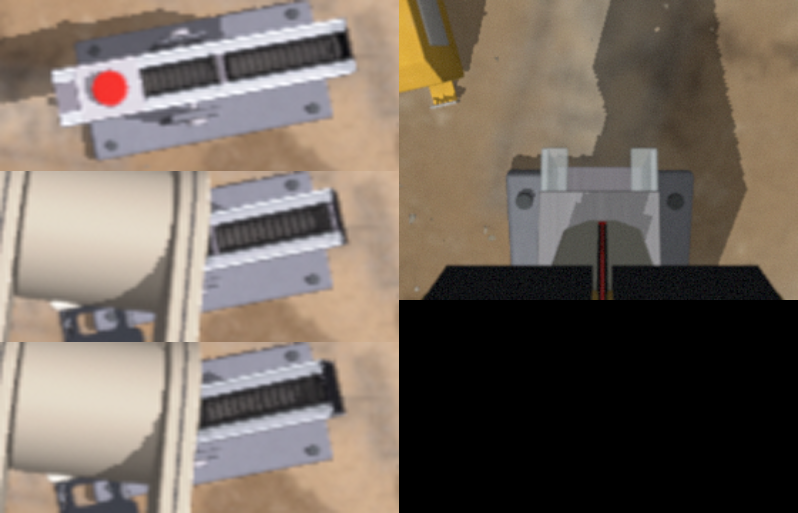

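The slot ahead of the bridge is still empty in the wrist view. In the top view the gap between the grips has moved under the arm, so sliding may have begun. I'll hold this tilt and look again.

>>> {"name": "play_rows", "arguments": {"series": "0 0 0 0 -1;0 0 0 0 -1"}}

```text
t: 8.37
position: [0.4912, -0.0057, 0.1442]
eef_rot: [2.01, 2.412, 0.001]
contact_force: [-1.4, -0.4, 4.8]
grip_width: 0.005
gripper_force: 2.7
```

```bash
python3 look.py pics/w14.png
```

```text
t 8.42 [ 0.4912 -0.0057  0.1443] F [-1.9  0.4  6.1]
tilt~ 0.444
rim floor/top px [[320.0, 196.0], [320.0, 182.0]]
dark rows [120] [196] 29
out mm ~ 45.52479707760993
[125, 124, 121, 123, 120, 115, 107, 104, 112, 115, 112, 121, 128, 135, 135, 130, 125, 124, 124, 117, 113, 107, 98, 89, 94, 125, 126, 125, 121]
```

>>> {"name": "play_rows", "arguments": {"series": "0.6 0 2 0 -1;0 0 0 0 -1"}}

```text
t: 8.58
position: [0.4911, -0.0051, 0.1421]
eef_rot: [2.01, 2.411, 0.001]
contact_force: [-1.7, -0.0, 5.6]
grip_width: 0.006
gripper_force: 2.5
```

```bash
python3 look.py pics/w15.png
```

```text
t 8.63 [ 0.4911 -0.0051  0.1422] F [-1.5  0.3  5.6]
tilt~ 0.466
rim floor/top px [[320.0, 198.0], [320.0, 183.0]]
dark rows [121] [198] 38
out mm ~ 46.252934731524824
[124, 124, 121, 121, 122, 117, 109, 103, 101, 110, 111, 110, 120, 128, 131, 126, 126, 126, 125, 120, 115, 108, 102, 88, 89, 124, 124, 124, 125]
```

>>> {"name": "play_rows", "arguments": {"series": "0.4 0 1.5 0 -1;0 0 0 0 -1"}}

```text
t: 8.8
position: [0.491, -0.0048, 0.1406]
eef_rot: [2.011, 2.411, 0.001]
contact_force: [-1.0, -1.1, 5.1]
grip_width: 0.008
gripper_force: 2.4
```

```bash
python3 look.py pics/w16.png | tail -1
```

```text
[125, 123, 121, 122, 121, 117, 109, 104, 101, 102, 105, 111, 114, 121, 128, 128, 127, 125, 125, 122, 114, 108, 103, 88, 89, 99, 124, 125, 125]
```

>>> {"name": "play_rows", "arguments": {"series": "0 0 0 0 -1;0 0 0 0 -1"}}

```text
t: 9.02
position: [0.4911, -0.0048, 0.1407]
eef_rot: [2.01, 2.411, 0.001]
contact_force: [-2.0, -1.0, 5.1]
grip_width: 0.007
gripper_force: 2.3
```

```bash
python3 look.py pics/w17.png
```

```text
t 9.07 [ 0.4911 -0.0048  0.1407] F [-1.6 -1.1  5.1]
tilt~ 0.48
rim floor/top px [[320.0, 199.0], [320.0, 184.0]]
dark rows [121] [211] 43
out mm ~ 47.205277764495776
[125, 124, 122, 123, 122, 118, 110, 105, 100, 102, 105, 110, 120, 121, 127, 127, 127, 126, 125, 122, 115, 110, 103, 87, 89, 104, 124, 122, 37]
```

The grip's front end has just shown up at row 212, so it is sliding. I'll go one row at a time.

>>> {"name": "play_rows", "arguments": {"series": "0 0 0 0 -1"}}

```text
t: 9.15
position: [0.491, -0.0048, 0.1407]
eef_rot: [2.01, 2.411, 0.001]
contact_force: [-1.1, -1.2, 5.7]
grip_width: 0.005
gripper_force: 2.1
```

```bash
python3 look.py pics/w18.png
```

```text
t 9.2 [ 0.4911 -0.0047  0.1407] F [-0.2 -0.2  5.4]
tilt~ 0.48
rim floor/top px [[320.0, 199.0], [320.0, 184.0]]
dark rows [122] [211] 58
out mm ~ 46.48766519897274
[127, 125, 122, 123, 124, 119, 111, 106, 101, 103, 106, 113, 122, 123, 128, 129, 129, 127, 127, 36, 43, 42, 39, 48, 46, 43, 48, 43, 40]
```

Front edge at row 175: about 6 mm out and moving at roughly 0.2 m/s. Releasing now.

>>> {"name": "play_rows", "arguments": {"series": "-8 0 -41 0 -1;-6 0 -41 0 -1;0 0 0 0 -1;0 0 0 0 -1;0 0 0 0 -1;0 0 0 0 -1"}}

```text
t: 9.7
position: [0.492, -0.0182, 0.2198]
eef_rot: [-2.011, -2.412, 0.002]
contact_force: [-0.0, -0.1, -0.2]
grip_width: 0.008
gripper_force: 0.0
```

```bash
python3 - <<'E'
from d import *
p=imaging.get_image('wrist'); save(p,'pics/w20.png'); delta(PAD)
pt=lambda a,h:MOUTH+U*a+[0,0,h]
print(proj(p,[pt(a,.04) for a in (0,.02,.04,.06)]).round().tolist())
a=p['color'].max(2); print([(r,int(a[r,322:340].mean())) for r in range(60,240,4)])
E
```

```text
t 9.75 pos [ 0.4918 -0.0182  0.2194] turn 0.05 shift [-15.    0.6  34.4] tool x,y [-0.179  0.984  0.001] [ 0.984  0.179 -0.003] q [-0.14 -0.16  1.78  0.    1.53 -0.32]
[[323.0, 172.0], [323.0, 143.0], [323.0, 112.0], [323.0, 81.0]]
[(60, 147), (64, 142), (68, 138), (72, 144), (76, 144), (80, 147), (84, 142), (88, 146), (92, 85), (96, 57), (100, 77), (104, 56), (108, 55), (112, 80), (116, 55), (120, 61), (124, 76), (128, 56), (132, 65), (136, 75), (140, 53), (144, 70), (148, 71), (152, 52), (156, 74), (160, 53), (164, 52), (168, 71), (172, 47), (176, 58), (180, 59), (184, 43), (188, 40), (192, 44), (196, 43), (200, 40), (204, 109), (208, 195), (212, 195), (216, 139), (220, 116), (224, 110), (228, 131), (232, 203), (236, 122)]
```

View pics/w20.png

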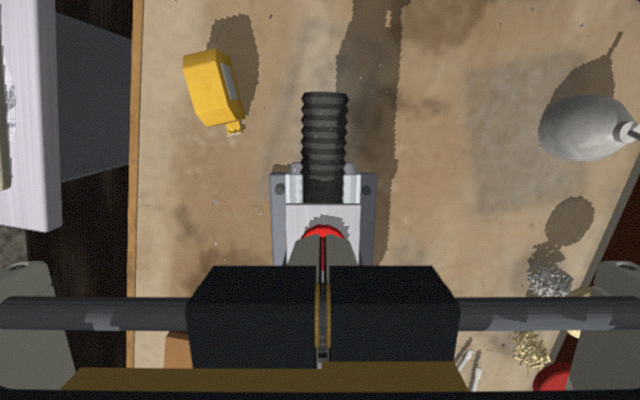

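The wrist view shows the tube level with the grip protruding (columns 302–348). Its front end at row 92 means about 53 mm out, within 30–65. I'll grasp it just ahead of the rim, 16 mm past it.

>>> {"name": "play_rows", "arguments": {"series": "0 0 0 0 1;10 0 0 0 1;20 0 0 0 1;21 0.5 0 0 1;0 0 0 0 1;0 0 0 0 1;0 0 0 0 1;0 0 0 0 1;0 0 0 0 1"}}

```text
t: 10.5
position: [0.4841, 0.0312, 0.2209]
eef_rot: [-2.013, -2.412, 0.0]
contact_force: [0.4, -0.4, -0.7]
grip_width: 0.6
gripper_force: 0.0
```

>>> {"name": "play_rows", "arguments": {"series": "0 0 20 0 1;0 0 20 0 1;0 0 20 0 1;0 0 20 0 1;0 0 9 0 1;0 0 0 0 1;0 0 0 0 1"}}

```text
t: 11.08
position: [0.484, 0.0314, 0.1322]
eef_rot: [-2.013, -2.412, 0.001]
contact_force: [0.2, 0.1, -0.2]
grip_width: 0.997
gripper_force: 0.0
```

```bash
python3 - <<'E'
from d import *
P=MOUTH+.016*U; P[2]=.130
delta(P); p=imaging.get_image('wrist'); save(p,'pics/w21.png'); s=readout.read_state(); print(s['grip_width'],s['contact_force'])
E
```

```text
t 11.08 pos [0.484  0.0314 0.1322] turn 0.0 shift [ 0.9 -0.6  2.2] tool x,y [-0.179  0.984  0.   ] [ 0.984  0.179 -0.001] q [-0.04 -0.13  1.9  -0.    1.36 -0.22]
0.9989011120782954 [ 0.75811514 -0.33295317  0.10087517]
```

View pics/w21.png

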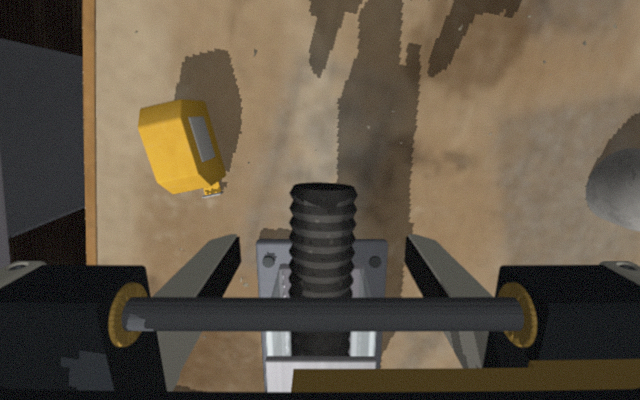

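The grip (columns 290–357) sits centred between the fingers, and nothing touches. I'll close.

>>> {"name": "play_rows", "arguments": {"series": "0 0 1 0 -1;0 0 0 0 -1;0 0 0 0 -1;0 0 0 0 -1;0 0 0 0 -1;0 0 0 0 -1;0 0 0 0 -1;0 0 0 0 -1;0 0 0 0 -1;0 0 0 0 -1", "grip_force": 25}}

```text
t: 11.97
position: [0.4841, 0.0317, 0.1311]
eef_rot: [-2.012, -2.412, -0.0]
contact_force: [-0.8, -0.4, 0.4]
grip_width: 0.431
gripper_force: 24.8
```

>>> {"name": "play_rows", "arguments": {"series": "5 0 0 0 -1;10 0 0 0 -1;12 0 0 0 -1;12 0 0 0 -1;12 0 0 0 -1;12 0 0 0 -1;12 0 0 0 -1;12 0 0 0 -1;0 0 0 0 -1;0 0 0 0 -1"}}

```text
t: 12.8
position: [0.4683, 0.118, 0.131]
eef_rot: [2.01, 2.414, -0.0]
contact_force: [0.4, -0.7, -1.1]
grip_width: 0.431
gripper_force: 24.8
```

```bash
python3 - <<'E'
from d import *
V=np.array([-np.sin(TA),np.cos(TA),0])
delta(TR+.016*V+[0,0,.131],TA); s=readout.read_state(); print(s['grip_width'],s['gripper_force'])
p=imaging.get_image('wrist'); t=imaging.get_image('side')
cv2.imwrite('pics/c22.png',np.hstack([cv2.resize(p['color'],(400,250)),cv2.resize(t['color'][130:255,220:420],(400,250))])[...,::-1])
E
```

```text
t 12.8 pos [0.4683 0.118  0.131 ] turn -8.96 shift [207.3  61.8  -0. ] tool x,y [-0.332  0.943 -0.   ] [ 0.943  0.332 -0.   ] q [ 0.14 -0.13  1.91 -0.    1.36 -0.04]
0.43103865363611804 24.775356352329254
```

View pics/c22.png

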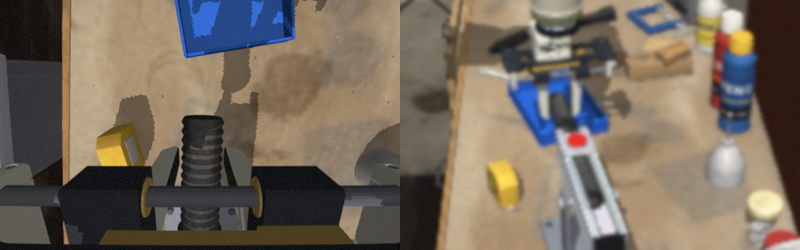

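Grip is held level at 40 mm width, its tail is clear of the tube, and the tray is ahead. I'll turn and carry it there.

>>> {"name": "play_rows", "arguments": {"series": "0 0 0 -4.5 -1;0 0 0 -4.5 -1;20 6 0 0 -1;30 9 0 0 -1;35 10 0 0 -1;35 10 0 0 -1;35 11 0 0 -1;30 10 0 0 -1;15 4 0 0 -1;7 2 0 0 -1"}}

```text
t: 13.73
position: [0.4583, 0.3349, 0.1309]
eef_rot: [-1.815, -2.564, -0.0]
contact_force: [-0.4, -0.5, -0.0]
grip_width: 0.43
gripper_force: 24.8
```

>>> {"name": "play_rows", "arguments": {"series": "0 0 10 0 -1;0 0 20 0 -1;0 0 20 0 -1;0 0 20 0 -1;0 0 15 0 -1;0 0 10 0 -1;0 0 8 0 -1;0 0 0 0 -1"}}

```text
t: 14.4
position: [0.4576, 0.3314, 0.026]
eef_rot: [-1.818, -2.561, 0.004]
contact_force: [-0.3, 0.3, -0.1]
grip_width: 0.429
gripper_force: 24.8
```

```bash
python3 - <<'E'
from d import *
V=np.array([-np.sin(TA),np.cos(TA),0])
delta(TR+.016*V+[0,0,.012],TA); s=readout.read_state(); print(s['grip_width'],s['gripper_force'],s['contact_force'])
p=imaging.get_image('wrist'); t=imaging.get_image('side')
cv2.imwrite('pics/c23.png',np.hstack([cv2.resize(p['color'],(400,250)),cv2.resize(t['color'][130:255,220:420],(400,250))])[...,::-1])
E
```

```text
t 14.4 pos [0.4576 0.3314 0.026 ] turn -0.13 shift [ 2.5  1.  14. ] tool x,y [-0.332  0.943 -0.001] [ 0.943  0.332 -0.003] q [ 0.54  0.22  1.76 -0.    1.17  0.2 ]
0.42910324870822936 24.775509238243103 [-0.28205992  0.27017325 -0.14635808]
```

View pics/c23.png

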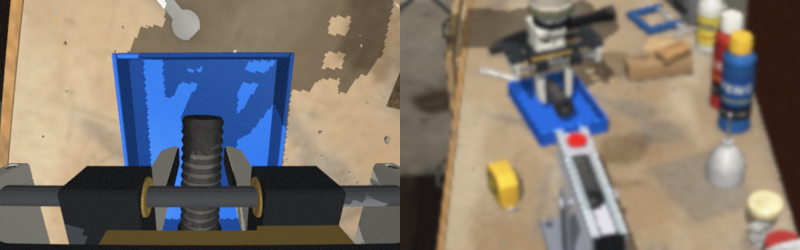

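Grip is centred between the tray's walls, about 14 mm above the floor. I'll lower it gently until it touches.

>>> {"name": "play_rows", "arguments": {"series": "1 0 5 0 -1;1 0 4 0 -1;0 0 2 0 -1;0 0 1 0 -1;0 0 0 0 -1"}}

```text
t: 14.92
position: [0.4577, 0.3352, 0.0161]
eef_rot: [-1.816, -2.563, -0.0]
contact_force: [0.4, 0.2, 0.1]
grip_width: 0.433
gripper_force: 24.8
```

>>> {"name": "play_rows", "arguments": {"series": "0 0 1 0 -1;0 0 0 0 -1"}}

```text
t: 15.08
position: [0.4582, 0.3353, 0.0158]
eef_rot: [1.816, 2.563, 0.001]
contact_force: [-1.1, -1.6, 4.7]
grip_width: 0.431
gripper_force: 24.8
```

>>> {"name": "play_rows", "arguments": {"series": "0 0 1 0 -1;0 0 1 0 -1;0 0 0 0 -1"}}

```text
t: 15.33
position: [0.4591, 0.3354, 0.0146]
eef_rot: [1.816, 2.562, 0.003]
contact_force: [-0.3, -2.8, 8.3]
grip_width: 0.427
gripper_force: 25.0
```

>>> {"name": "play_rows", "arguments": {"series": "0 0 0 0 0.2;0 0 0 0 0.2;0 0 0 0 0.25;0 0 0 0 0.25;0 0 0 0 0.25;0 0 0 0 0.25;0 0 -10 0 0.25;0 0 -25 0 0.25;0 0 -40 0 0.25;0 0 -40 0 0.25"}}

```text
t: 16.17
position: [0.4564, 0.3342, 0.1285]
eef_rot: [-1.816, -2.562, 0.005]
contact_force: [0.1, 0.9, 0.4]
grip_width: 0.626
gripper_force: 0.0
```

>>> {"name": "play_rows", "arguments": {"series": "0 0 -40 0 0.25;0 0 -20 0 0.25;-20 0 0 0 0.25;-20 0 0 0 0.25;0 0 0 0 0.25;0 0 0 0 0.25"}}

```text
t: 16.67
position: [0.4713, 0.2968, 0.1888]
eef_rot: [1.819, 2.561, 0.001]
contact_force: [0.4, -0.2, -0.2]
grip_width: 0.629
gripper_force: 0.0
```

```bash
python3 - <<'E'
from d import *
p=imaging.get_image('wrist'); t=imaging.get_image('side'); u=imaging.get_image('top')
cv2.imwrite('pics/c24.png',np.vstack([np.hstack([cv2.resize(p['color'],(400,250)),cv2.resize(t['color'][130:255,220:420],(400,250))]),np.hstack([cv2.resize(u['color'][170:270,290:450],(400,250)),cv2.resize(u['color'][180:280,150:310],(400,250))])])[...,::-1])
c=p['color'].max(2)
V=np.array([-np.sin(TA),np.cos(TA),0]);X=np.array([V[1],-V[0],0])
for r in models.silhouettes(p,'grip_front_mid')[:2]:
    y,x=np.nonzero(r['region']); W=np.array([atz(p,q,.03) for q in np.c_[x,y][::5]])-TR
    print(r['p'],len(x),'tray x',(W@X).min(),(W@X).max(),'y',(W@V).min(),(W@V).max())
print(readout.read_state()['contact_force'],readout.read_state()['position'])
E
```

```text
0.62 3439 tray x -0.016381069503787996 0.021846263789408286 y -0.054855234963577984 0.0549985762905108
[-0.36583908 -0.12480351 -0.20818721] [0.47055358 0.29783084 0.18788787]
```

View pics/c24.png

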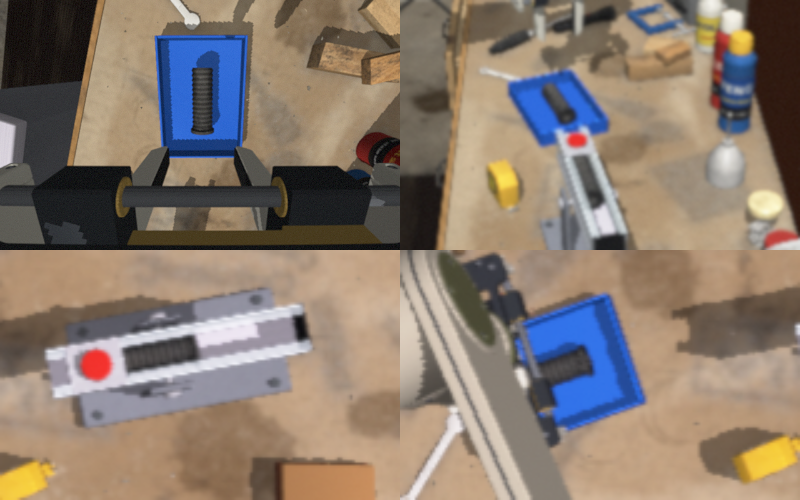

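The grip lies flat in the middle of the tray (x −16 to 22 mm, y −55 to 55 mm). The other grip is inside the level tube, the bystanders have not moved and the arm is clear. Handing in.

```bash
python3 -c "
from rig import workorder; print(workorder.hand_in())"
```

```text
the job is handed in; nothing more can be done
None
```

The job is handed in (no verdict came back): the front grip lies flat in the blue tray, the other grip is inside the level tube, and the oil can, tape measure and sanding block show no sign of having moved.

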